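# Clamp a batch of chisel handles in the bench jig

### The arm

A 6-joint arm with a two-finger parallel gripper is mounted at the origin on the work surface. World frame = base frame: x ahead of the robot, y to its left, z up, the work surface at z = 0. Lengths are in m, angles in rad, forces in N, time in s.
With the tool pointing down it reaches from about 0.3 to 1 m from the base axis. Payload 5.1 kg.
Tool frame: the origin (TCP) lies at the very end of the fingers, on their centre line; the grasp point (between the pads) lies 19 mm behind it (grip_point_offset is the distance from the TCP to the grasp point, in m); z points along the fingers, y is the line along which they close (so a half turn about z gives the same grasp; the last joint's range is limited). The gripper opens to 95 mm and grips with 3 to 60 N. Pads are 20 mm wide; open, the fingers measure 119 mm over their backs; the gripper's body (75 mm by 180 mm) begins 59 mm behind the grasp point.
Start: joints at [-1.42, 0.124, 1.65, -0, 1.367, -0.083], TCP at [0.151, -0.632, 0.194] pointing down, gripper open.
Joint ranges: [-2.61, 2.61], [-1.02, 2.33], [0.03, 2.71], [-1.35, 4.49], [0.32, 2.68], [-2.91, 2.91]. Speed limits (rad/s): [2.57, 2.57, 3.14, 3.14, 3.14, 3.14].

### API

Orientations are given as a 3x3 rotation matrix whose columns are the frame's x, y, z axes.
In Python, from bench import get_obs, read_camera, job_done, grip_point_offset gives the robot as it stands.
- The arm moves only by the tool step_arm, never from a script. Its arguments are lists of equal length, an entry for each row: "delta_pos": the shift along the world's x, y, z in m, a list of three; "turn": the turn about the world's z in rad; "fingers": the opening, from 0 (shut) to 1 (fully open). A call has 1 to 10 rows; each row shifts and turns the commanded pose from where the row before left it; what a row does not reach is not made up. A row lasts 1/12 s, in which the tool goes at most 41.7 mm and 7.16 degrees, less where a joint would pass 70% of its speed; a pose out of reach is approached as far as the arm can. A call is refused whole if a number of a shift passes 0.0417 or a number of a turn 0.125, either way. A call with a gripper value outside its range is refused whole. The fingers move at their own pace and stop on an object; the grip force is fixed at half the most. Time passes only in rows, so rows that do not move let the fingers close. It gives the time, the measured TCP pose, the force, the opening and the grip force at its end, in the units of the state.
- get_obs(): the state, without advancing time (a new reading comes with each control period).
- read_camera(name): name is "scene" or "top" or "wrist"; returns a dict with "image" (420x560x3 uint8, red, green, blue), "fovy" (degrees; the focal length in pixels is half the picture's height over the tangent of half this angle, whatever the lens; pixels are square), "cx", "cy" (the principal point, pixels), "pose" (4x4, takes a point from camera to world coordinates). Camera axes: x right, y up, looking along -z (the intrinsics and any distortion apply to the point x, -y, -z); pixel columns grow to the right and rows downward; lengths in m; the calibration is good to about 2 mm. The wrist camera is an equidistant fisheye: a pixel r from the principal point sees the ray r / f radians off the axis. A picture is of the moment at which its call begins. There is no depth.
- job_done(): hands the job in; it is judged then, once.
The state is a dict: "t": time; "joint_pos": joint angles; "dq": joint speeds; "joint_efforts": joint torques, N m; "ee_pos": TCP position; "tcp_rot": TCP orientation; "contact_force": force on the tool from outside, world axes, zero at the start; "wrist_torque": the same for the moment, N m; "finger_gap": opening from 0.0 (shut) to 1.0 (fully open); "grasp_force": force on a finger pad.
Only numpy, scipy, OpenCV 4.12 (cv2) and the standard library are available. Lean on these libraries where they do the work, as an engineer would, in place of code of your own. Each camera call takes 0.05 s, during which the arm holds its last target. There are 200 camera calls.

### The job

Draw the dark sliding bar of the clamping jig all the way back towards the robot, then lift every wooden chisel handle out of the blue bin and lay them all flat on the jig's floor, side by side and not on top of one another, with the steel ferrule ends towards the fixed back stop. Slide the bar up until it nips all the handles endwise, tight and straight against the back stop, then drive the red locking peg fully down with the mallet (never with the gripper). Finally lay the mallet back flat on its cork mat; leave the other tools and things on the bench where they are.

Things in the scene. Friction and masses are not known exactly. Their poses are not given: they have to be found in the camera images.
- jig: Fixed plywood jig. Origin on the table under the bay's centre; +x from bar to back stop. Millimetres: base x -125..105, y -148..183, its top z 12 is the floor the handles lie on. Back stop face at x 75, 30 thick, top z 46. Side walls 16 thick, inner faces y +-122, top z 42. Bay: open floor, room for 4 handles side by side 62 apart. Peg block 80 x 42, centre x 0, y 160, top z 40.
- bar (a joint): Dark sliding bar, 24 mm thick (jig x), 240 mm long (y), top z 39 mm. 0 = fully back towards the robot, pressing face at jig x -75 mm; grows to 0.10 m as it slides to jig +x. At 0.040 it just nips the 110 mm handles against the back stop. Starts at 0.06 to 0.10, too far forward for handles to fit. Friction about 2.5 N; stays where left.
- bar_grip (a point): Point in the orange grip block at the middle of the bar, 61 mm above the table and 10 mm below the block's top. Block 24 mm wide (jig y), 30 mm long (jig x), from 39 to 71 mm above the table. Pinch it across jig y and slide it along jig x.
- peg (a joint): Locking peg: 0 = up, 0.015 m = driven fully down (its red head then rests on the peg block). It slides straight down, held by friction of about 6 N, and stays where it is driven.
- peg_top (a point): Centre of the top of the peg's red head (30 mm diameter, 10 mm thick). 65 mm above the table when up, 50 mm when fully down.
- bin: Fixed blue plastic open bin holding the handles, 290 (x) x 190 (y) x 50 mm high, walls and floor 5 mm. Origin under its centre, on the table.
- mat: Fixed cork mat for the mallet, 260 (x) x 140 (y) x 4 mm. Origin at the centre of its underside, on the table.
- mallet: Wooden mallet lying on its side, 210 mm long, about 0.32 kg. x axis along the handle towards the head. Head 80 (x) x 56 x 56 mm, any side may strike. Handle square 26 x 26 mm, on the head's centre line, 40 to 170 mm behind the head's centre. Origin on the underside below the head's middle; the head's centre is 28 mm above it.
- mallet_grip (a point): Point on the axis of the mallet's handle 68 mm behind the head's centre (28 mm behind the head), a good place to grip, across the handle; at rest it is 28 mm above the mat's top and the handle's underside 15 mm above it.
- handle1_mid (a point): handle1: wooden chisel handle (may be absent), 110 mm long with flat sides, 28 x 28 mm in section, about 0.07 kg; this point is its centre. Its x axis runs along the handle towards the end with the steel ferrule (16 mm long). At the start it lies flat in the bin, ferrule end roughly away from the robot.
- handle1_ferrule (a point): Centre of the ferrule end face of handle1, 55 mm from the handle's centre.
- handle2_mid (a point): handle2: wooden chisel handle (may be absent), 110 mm long with flat sides, 28 x 28 mm in section, about 0.07 kg; this point is its centre. Its x axis runs along the handle towards the end with the steel ferrule (16 mm long). At the start it lies flat in the bin, ferrule end roughly away from the robot.
- handle2_ferrule (a point): Centre of the ferrule end face of handle2, 55 mm from the handle's centre.
- handle3_mid (a point): handle3: wooden chisel handle (may be absent), 110 mm long with flat sides, 28 x 28 mm in section, about 0.07 kg; this point is its centre. Its x axis runs along the handle towards the end with the steel ferrule (16 mm long). At the start it lies flat in the bin, ferrule end roughly away from the robot.
- handle3_ferrule (a point): Centre of the ferrule end face of handle3, 55 mm from the handle's centre.
- handle4_mid (a point): handle4: wooden chisel handle (may be absent), 110 mm long with flat sides, 28 x 28 mm in section, about 0.07 kg; this point is its centre. Its x axis runs along the handle towards the end with the steel ferrule (16 mm long). At the start it lies flat in the bin, ferrule end roughly away from the robot.
- handle4_ferrule (a point): Centre of the ferrule end face of handle4, 55 mm from the handle's centre.
- chisel_a: Chisel with wooden handle, 250 mm, lying on the table; not to be disturbed.
- chisel_b: Second chisel, as the first; not to be disturbed.
- glue: Yellow glue bottle, 48 mm across, 130 mm high, standing; not to be disturbed.
- pencil_cup: White cup with pencils, 70 mm across, 90 mm high (150 with pencils); not to be disturbed.
- offcut: Dark wooden offcut, 90 x 50 x 20 mm; not to be disturbed.
- square: Try square, dark wooden stock 110 mm and steel blade 150 mm; not to be disturbed.
- tape: Yellow tape measure, 60 x 35 x 55 mm; not to be disturbed.
Not all that is in view belongs to the job. What is shaped like the part that bears handle3_mid but orange is not meant.

How it is judged:
On the way, in this order (a step that is already met when the one before it is completed fails the run):
1. the bar is drawn back (value of joint bar below 0.015 m), for 0.1 s.
2. all the handles lie flat on the jig's floor, ferrule ends to the back stop, with the bar still back (value of joint bar below 0.03 m and z of handle1_mid in the frame of jig between 0.02 and 0.033 m and y of handle1_mid in the frame of jig between -0.122 and 0.122 m and x of handle1_ferrule in the frame of jig between 0.025 and 0.079 m and angle between the x axis of each of handle1_mid, handle2_mid, handle3_mid, handle4_mid and the x axis of jig, either way round below 0.35 rad and z of handle2_mid in the frame of jig between 0.02 and 0.033 m and y of handle2_mid in the frame of jig between -0.122 and 0.122 m and x of handle2_ferrule in the frame of jig between 0.025 and 0.079 m and z of handle3_mid in the frame of jig between 0.02 and 0.033 m and y of handle3_mid in the frame of jig between -0.122 and 0.122 m and x of handle3_ferrule in the frame of jig between 0.025 and 0.079 m and z of handle4_mid in the frame of jig between 0.02 and 0.033 m and y of handle4_mid in the frame of jig between -0.122 and 0.122 m and x of handle4_ferrule in the frame of jig between 0.025 and 0.079 m), for 0.3 s.
3. the bar nips all the handles straight against the back stop (value of joint bar between 0.0345 and 0.046 m and z of handle1_mid in the frame of jig between 0.02 and 0.033 m and y of handle1_mid in the frame of jig between -0.122 and 0.122 m and x of handle1_ferrule in the frame of jig between 0.068 and 0.079 m and angle between the x axis of each of handle1_mid, handle2_mid, handle3_mid, handle4_mid and the x axis of jig, either way round below 0.12 rad and z of handle2_mid in the frame of jig between 0.02 and 0.033 m and y of handle2_mid in the frame of jig between -0.122 and 0.122 m and x of handle2_ferrule in the frame of jig between 0.068 and 0.079 m and z of handle3_mid in the frame of jig between 0.02 and 0.033 m and y of handle3_mid in the frame of jig between -0.122 and 0.122 m and x of handle3_ferrule in the frame of jig between 0.068 and 0.079 m and z of handle4_mid in the frame of jig between 0.02 and 0.033 m and y of handle4_mid in the frame of jig between -0.122 and 0.122 m and x of handle4_ferrule in the frame of jig between 0.068 and 0.079 m), for 0.2 s.
4. the mallet drives the peg fully down (value of joint peg above 0.0125 m and contact force between mallet and peg above 1 N).
At the end, for the whole second after the job is handed in: Handles flat on the jig floor, ferrule ends within 7 mm of the back stop, straight within 0.12 rad; bar at 0.0345 to 0.046 (touching is 0.040); peg down over 12.5 of 15 mm; mallet flat and at rest, head middle and grip point over the mat (all of step 3 and value of joint peg above 0.0125 m and x of mallet in the frame of mat between -0.13 and 0.13 m and y of mallet in the frame of mat between -0.07 and 0.07 m and x of mallet_grip in the frame of mat between -0.13 and 0.13 m and y of mallet_grip in the frame of mat between -0.07 and 0.07 m and angle between mallet_grip's own x axis and vertical above 1.42 rad and height (world z) of mallet_grip below 0.042 m and linear speed of mallet below 0.03 m/s).
It fails at once if the peg is pushed with the gripper (contact force between any of the fingers, the arm and peg above 3 N).
It fails at once if another tool or thing on the bench is knocked aside by more than 3 cm (distance of any of chisel_a, chisel_b, glue, pencil_cup, offcut, square, tape from where it was at the start of the episode above 0.03 m).
Of handle1, handle2, handle3, handle4 only 3 to 4 are there at a start; the rules pass over those that are not, and their reading is None.
At some moment in a run one of mallet may be knocked a few centimetres aside while the robot is not near it.
Once in a run the grip may slacken for a moment while it holds something.
It also fails if it takes over 192 s, if anything falls off the work surface, if the arm or the gripper's body presses on something with over 40 N, if the wrist force passes 120 N, or if a joint passes its speed limit or range.

## Working session

There is one attempt and no reset: what is moved stays moved. The work goes in short steps, Python scripts to look and compute and a tool call to move; the robot and the scene stay as the last step left them, time stands still between calls to the robot, and variables do not carry over. Pictures are saved under pics/ and viewed, at most 14 in all, crops included, and the job is handed in when it is done.

Besides the shell and the picture viewer there is one more tool, called after "Request:" as name(argument=value, ...) on one line, values as JSON. step_arm: Moves the arm, as the interface text tells. Its arguments: {"type":"object","properties":{"delta_pos":{"type":"array","items":{"type":"array","items":{"type":"number"}}},"turn":{"type":"array","items":{"type":"number"}},"fingers":{"type":"array","items":{"type":"number"}}},"required":["delta_pos","turn","fingers"]}

```bash
mkdir -p pics; cat > h.py <<'E'
import numpy as np, cv2
from bench import get_obs, read_camera, job_done, grip_point_offset
def snap(name,fn):
    c=read_camera(name); cv2.imwrite('pics/'+fn+'.png',cv2.cvtColor(c['image'],cv2.COLOR_RGB2BGR))
    np.savez('pics/'+fn+'.npz',**{k:np.array(v) for k,v in c.items()}); return c
def world(fn,pts,z):
    "pixels (u,v) of saved picture -> world at height z"
    c=np.load('pics/'+fn+'.npz'); H=c['image'].shape[0]; f=H/2/np.tan(np.radians(float(c['fovy']))/2)
    P=c['pose']; out=[]
    for u,v in pts:
        x=u-float(c['cx']);y=v-float(c['cy'])
        if fn.startswith('wrist'):
            r=np.hypot(x,y)+1e-9;t=r/f;d=np.array([np.sin(t)*x/r,-np.sin(t)*y/r,-np.cos(t)])
        else: d=np.array([x/f,-y/f,-1])
        d=P[:3,:3]@d; o=P[:3,3]; out.append(o+d*(z-o[2])/d[2])
    return np.array(out)
def crop(fn,x0,y0,x1,y1,s):
    im=cv2.imread('pics/'+fn+'.png')[y0:y1,x0:x1]
    cv2.imwrite('pics/%s_c%d_%d.png'%(fn,x0,y0),cv2.resize(im,None,fx=s,fy=s,interpolation=cv2.INTER_CUBIC))
E
python3 - <<'E'
from h import *
for n in('top','scene'):
    c=snap(n,n+'1');print({k:v for k,v in c.items() if k!='image'})
print(get_obs(),grip_point_offset)
E
```

```text
{'fovy': 53.75253956311705, 'cx': 277.51914367114694, 'cy': 212.4200881271869, 'pose': array([[-1.90606360e-02,  9.95721304e-01, -9.04200052e-02,
         4.16884389e-01],
       [-9.99817234e-01, -1.91164173e-02,  2.49152093e-04,
        -9.27890601e-02],
       [-1.48042051e-03,  9.04082285e-02,  9.95903690e-01,
         1.20973349e+00],
       [ 0.00000000e+00,  0.00000000e+00,  0.00000000e+00,
         1.00000000e+00]])}
{'fovy': 52.53956338450175, 'cx': 287.07599490303807, 'cy': 206.84753377704965, 'pose': array([[ 0.78245385, -0.40668104,  0.47156812,  1.14585517],
       [ 0.622639  ,  0.49963131, -0.60223686, -0.9331425 ],
       [ 0.00930811,  0.76483925,  0.64415392,  0.95001352],
       [ 0.        ,  0.        ,  0.        ,  1.        ]])}
{'t': 0.1, 'joint_pos': array([-1.41955127e+00,  1.24468709e-01,  1.65153710e+00,  1.57419774e-05,
        1.36749650e+00, -8.25713551e-02]), 'dq': array([ 0.00193132, -0.00164366, -0.003183  , -0.00109649,  0.00287073,
        0.00188605]), 'joint_efforts': array([ 5.61970264e-04, -4.18881726e+01, -3.61096859e+01,  7.77322752e-02,
        4.61712072e-02, -6.60756041e-05]), 'ee_pos': array([ 0.15050025, -0.63169789,  0.19239155]), 'tcp_rot': array([[ 9.72790015e-01,  2.31688397e-01, -2.72484496e-04],
       [ 2.31688493e-01, -9.72788194e-01,  1.89017978e-03],
       [ 1.72863022e-04, -1.90187953e-03, -9.99998176e-01]]), 'contact_force': array([-0.57576128,  0.40104112, -0.36571302]), 'wrist_torque': array([-0.02077569, -0.00076148, -0.01533311]), 'grasp_force': 0.0, 'finger_gap': 1.0011211513194265} 0.0188
```

View pics/top1.png

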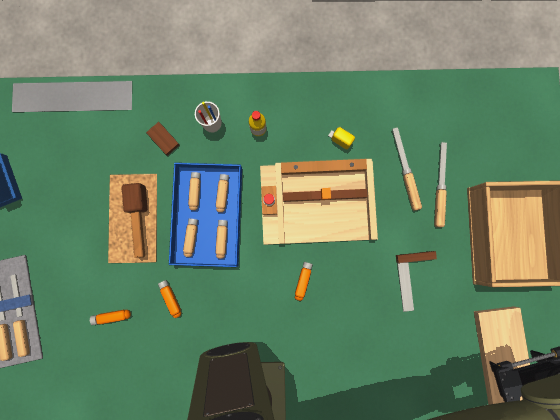

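View pics/scene1.png

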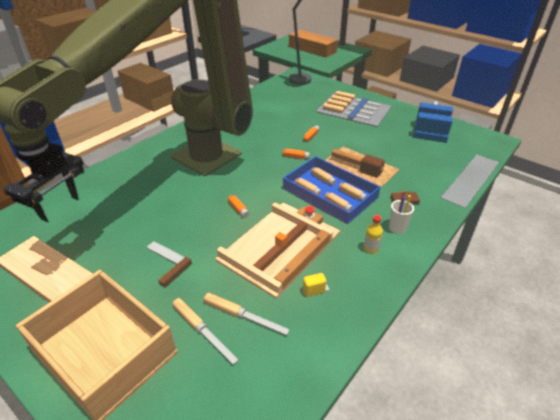

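```bash
python3 - <<'E'
from h import *
crop('top1',100,150,250,275,5)   
crop('top1',250,150,390,255,5)
E
```

```text
(no output)
```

View pics/top1_c100_150.png

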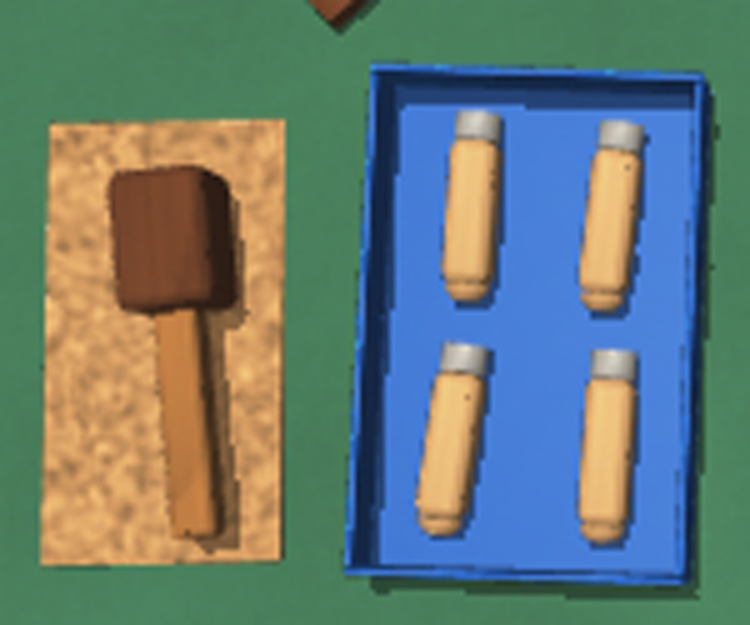

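View pics/top1_c250_150.png

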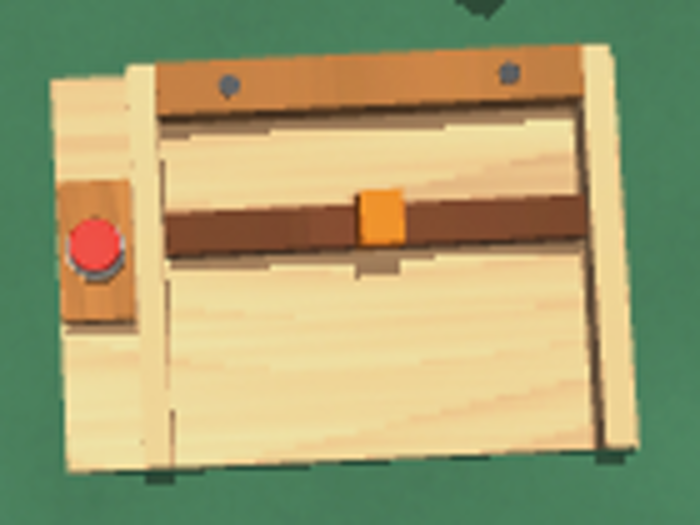

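```bash
cat >> h.py <<'E'
def fc(p,x0,y0,s=5): return (np.array(p,float)+.5)/s-.5+np.array([x0,y0])
def fit(W,J):
    a=W-W.mean(0);b=J-J.mean(0);th=np.arctan2((b[:,0]*a[:,1]-b[:,1]*a[:,0]).sum(),(b*a).sum())
    R=np.array([[np.cos(th),-np.sin(th)],[np.sin(th),np.cos(th)]]);t=W.mean(0)-R@J.mean(0)
    return th,R,t,(W-(J@R.T+t))
E
python3 - <<'E'
from h import *
np.set_printoptions(precision=4,suppress=True)
L=[(( 51,80),12,105,183),((67,471),12,-125,183),((57,181),40,40,181),((130,180),40,40,139),((134,321),40,-40,139),((65,322),40,-40,181),
((157,116),46,75,122),((582,100),46,75,-122),((605,450),42,-125,-122),((637,448),42,-125,-138),((610,45),42,105,-138),((126,65),42,105,138)]
W=np.array([world('top1',fc([p],250,150),z/1000)[0][:2] for p,z,*_ in L]);J=np.array([l[2:] for l in L])/1000
th,R,t,r=fit(W,J);print('jig',th,t);print(r*1000)
for n,p,z in(('peg',(95,244),.065),('grip',(382,217),.071)):
    w=world('top1',fc([p],250,150),z)[0];print(n,w,R.T@(w[:2]-t))
print('pegpred',R@[0,.16]+t)
for e in [((478,113),(468,300)),((622,122),(602,312)),((467,345),(438,535)),((615,350),(603,543))]:
    w=world('top1',fc(e,100,150),.019);d=w[0]-w[1];print('h',w.mean(0)[:2],np.linalg.norm(d),np.arctan2(d[1],d[0]))
L=[((372,68),145,95),((703,76),145,-95),((689,580),-145,-95),((346,572),-145,95)]
W=np.array([world('top1',fc([p],100,150),.05)[0][:2] for p,*_ in L]);th,R,t,r=fit(W,np.array([l[1:] for l in L])/1000);print('bin',th,t,r*1000)
L=[((50,124),130,70),((286,121),130,-70),((282,562),-130,-70),((41,564),-130,70)]
W=np.array([world('top1',fc([p],100,150),.004)[0][:2] for p,*_ in L]);th,R,t,r=fit(W,np.array([l[1:] for l in L])/1000);print('mat',th,t,r*1000)
# mallet: head top face corners z=.060 ; handle top z=.045
w=world('top1',fc([(110,172),(203,168),(213,305),(122,307)],100,150),.060);print('head',w.mean(0))
w=world('top1',fc([(173,313),(194,536)],100,150),.045);d=w[0]-w[1];print('handle',w[:,:2],np.arctan2(d[1],d[0]),np.linalg.norm(d))
E
```

```text
jig 0.023174717580822023 [ 0.5636 -0.229 ]
[[ 0.1315 -0.0996]
 [ 1.2077 -0.5185]
 [ 0.7848 -0.2734]
 [-0.4157  0.0813]
 [-1.1821  1.1732]
 [-0.0272 -1.7056]
 [-0.2637  0.2022]
 [-1.3733  2.103 ]
 [-0.3265  0.5873]
 [ 0.0813 -1.4505]
 [ 0.6202 -0.7173]
 [ 0.7629  0.6179]]
peg [ 0.5605 -0.069   0.065 ] [0.0006 0.1601]
grip [ 0.5717 -0.2284  0.071 ] [0.0081 0.0004]
pegpred [ 0.5599 -0.0691]
h [0.5925 0.1473] 0.10949096036627294 -0.05388501240163633
h [0.5848 0.0667] 0.11153699254610688 -0.11109378879082268
h [0.4575 0.1592] 0.10990138068540657 -0.15208543905104277
h [0.452  0.0694] 0.11071427374863273 -0.06906645418515026
bin -0.0428630557377729 [0.5221 0.1104] [[-2.7422 -0.7407]
 [-2.8594  0.9988]
 [ 2.8516 -0.5457]
 [ 2.7501  0.2876]]
mat -0.0036035827487339465 [0.5189 0.3304] [[-0.7911 -0.2196]
 [-1.1864  0.6032]
 [ 0.4896  0.0985]
 [ 1.4878 -0.4822]]
head [0.5719 0.3131 0.06  ]
handle [[0.531  0.3116]
 [0.4055 0.2983]] 0.10540468649414683 0.12623046289429596
```

Request:
step_arm(delta_pos=[[0.028, 0.027, 0], [0.028, 0.027, 0], [0.028, 0.027, 0], [0.028, 0.027, 0], [0.028, 0.027, 0], [0.028, 0.027, 0], [0.028, 0.027, 0], [0.028, 0.027, 0], [0.028, 0.027, 0], [0.028, 0.027, 0]], turn=[-0.021, -0.021, -0.021, -0.021, -0.021, -0.021, -0.021, -0.021, -0.021, -0.022], fingers=[0.8, 0.8, 0.8, 0.8, 0.8, 0.8, 0.8, 0.8, 0.8, 0.8])

```text
t: 0.93
ee_pos: [0.4314, -0.3605, 0.1932]
tcp_rot: [[1.0, 0.022, -0.0], [0.022, -1.0, 0.0], [-0.0, -0.0, -1.0]]
contact_force: [0.2, 0.0, -0.2]
finger_gap: 0.8
grasp_force: 0.0
```

Request:
step_arm(delta_pos=[[0.028, 0.027, 0], [0.028, 0.027, 0], [0.028, 0.027, 0], [0.028, 0.027, 0], [0.028, 0.025, 0], [0, 0, -0.03], [0, 0, -0.03], [0, 0, 0]], turn=[0, 0, 0, 0, 0, 0, 0, 0], fingers=[0.8, 0.8, 0.8, 0.8, 0.8, 0.8, 0.8, 0.8])

```text
t: 1.6
ee_pos: [0.5668, -0.2263, 0.1259]
tcp_rot: [[1.0, 0.024, -0.011], [0.024, -1.0, 0.006], [-0.011, -0.006, -1.0]]
contact_force: [-1.7, 0.6, -2.3]
finger_gap: 0.8
grasp_force: 0.0
```

Request:
step_arm(delta_pos=[[0.001, 0, -0.03], [0, 0, -0.03], [0, 0, -0.02], [0, 0, 0], [0, 0, 0], [0, 0, 0]], turn=[0, 0, 0, 0, 0, 0], fingers=[0.8, 0.8, 0.8, 0.8, 0.8, 0.8])

```text
t: 2.1
ee_pos: [0.5727, -0.2302, 0.0558]
tcp_rot: [[1.0, 0.022, 0.003], [0.022, -1.0, -0.001], [0.002, 0.001, -1.0]]
contact_force: [0.3, -0.5, 0.9]
finger_gap: 0.801
grasp_force: 0.0
```

```bash
python3 - <<'E'
from h import *
print(get_obs()['ee_pos']); c=snap('wrist','wrist1');print(c['pose'],c['fovy'],c['cx'],c['cy'])
E
```

```text
[ 0.57266161 -0.23020308  0.05578495]
[[ 0.02167868  0.96660069  0.25536862  0.64463413]
 [-0.99976447  0.0206999   0.00652016 -0.22689071]
 [ 0.00101629 -0.25544982  0.96682178  0.24784231]
 [ 0.          0.          0.          1.        ]] 65.70646984690485 280.7777625109673 214.73387616726816
```

View pics/wrist1.png

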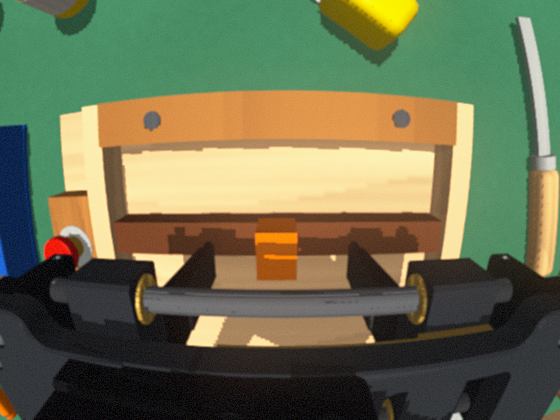

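Request:
step_arm(delta_pos=[[0, 0.001, -0.007], [0, 0, 0], [0, 0, 0], [0, 0, 0], [0, 0, 0], [0, 0, 0], [0, 0, 0], [0, 0, 0]], turn=[0, 0, 0, 0, 0, 0, 0, 0], fingers=[0.8, 0, 0, 0, 0, 0, 0, 0])

```text
t: 2.82
ee_pos: [0.5716, -0.2283, 0.0466]
tcp_rot: [[1.0, 0.023, 0.0], [0.023, -1.0, -0.0], [0.0, 0.0, -1.0]]
contact_force: [0.4, 0.4, 0.1]
finger_gap: 0.366
grasp_force: 0.0
```

Request:
step_arm(delta_pos=[[-0.012, -0.0003, 0], [-0.012, -0.0003, 0], [-0.012, -0.0003, 0], [-0.012, -0.0003, 0], [-0.012, -0.0003, 0], [-0.012, -0.0003, 0], [-0.012, -0.0003, 0], [-0.006, 0, 0], [0, 0, 0], [0, 0, 0]], turn=[0, 0, 0, 0, 0, 0, 0, 0, 0, 0], fingers=[0, 0, 0, 0, 0, 0, 0, 0, 0, 0])

```text
t: 3.65
ee_pos: [0.4805, -0.2298, 0.0467]
tcp_rot: [[1.0, 0.023, -0.002], [0.023, -1.0, 0.002], [-0.002, -0.002, -1.0]]
contact_force: [-2.3, 5.3, 5.1]
finger_gap: 0.235
grasp_force: 30.0
```

Request:
step_arm(delta_pos=[[-0.008, 0, 0], [-0.004, 0, 0], [-0.003, 0, 0], [0, 0, 0], [0, 0, 0]], turn=[0, 0, 0, 0, 0], fingers=[0, 0, 0, 0, 0])

```text
t: 4.07
ee_pos: [0.4664, -0.2302, 0.0465]
tcp_rot: [[1.0, 0.023, -0.001], [0.023, -1.0, 0.001], [-0.001, -0.001, -1.0]]
contact_force: [0.2, 5.0, 2.5]
finger_gap: 0.25
grasp_force: 3.0
```

```bash
python3 - <<'E'
from h import *
snap('wrist','wrist2');snap('top','top2')
E
```

```text
(no output)
```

View pics/wrist2.png

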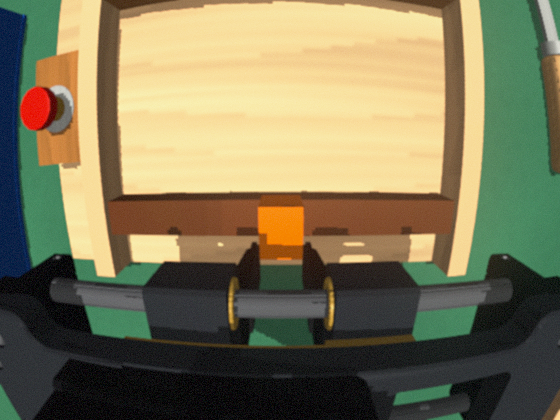

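```bash
python3 - <<'E'
from h import *
np.set_printoptions(precision=4,suppress=True)
print(world('wrist2',[(281,207),(281,258)],.071))
print(world('wrist1',[(277,233),(277,280)],.071))
print(world('wrist2',[(200,200),(380,200)],.039)) 
print(get_obs()['grasp_force'],get_obs()['finger_gap'])
crop('top2',250,150,390,255,5)
E
```

```text
[[ 0.4984 -0.2281  0.071 ]
 [ 0.4693 -0.2287  0.071 ]]
[[ 0.5871 -0.2262  0.071 ]
 [ 0.5572 -0.2267  0.071 ]]
[[ 0.4942 -0.1763  0.039 ]
 [ 0.4969 -0.2922  0.039 ]]
2.999923015013337 0.24912990619552147
```

Request:
step_arm(delta_pos=[[0, 0, 0], [0, 0, 0]], turn=[0, 0], fingers=[0, 0])

```text
t: 4.33
ee_pos: [0.4664, -0.2302, 0.0465]
tcp_rot: [[1.0, 0.023, -0.001], [0.023, -1.0, 0.001], [-0.001, -0.001, -1.0]]
contact_force: [-0.2, 6.1, 3.0]
finger_gap: 0.237
grasp_force: 30.0
```

Request:
step_arm(delta_pos=[[-0.004, 0, 0], [-0.003, 0, 0], [-0.002, 0, 0], [0, 0, 0], [0, 0, 0]], turn=[0, 0, 0, 0, 0], fingers=[0, 0, 0, 0, 0])

```text
t: 4.75
ee_pos: [0.4603, -0.2304, 0.0466]
tcp_rot: [[1.0, 0.022, 0.007], [0.022, -1.0, -0.0], [0.007, 0.001, -1.0]]
contact_force: [10.3, 3.3, -3.8]
finger_gap: 0.235
grasp_force: 30.0
```

Request:
step_arm(delta_pos=[[0.002, 0, 0], [0, 0, 0], [0, 0, 0], [0, 0, 0], [0, 0, 0.04], [0, 0, 0.04]], turn=[0, 0, 0, 0, 0, 0], fingers=[0.5, 0.5, 0.5, 0.5, 0.5, 0.5])

```text
t: 5.25
ee_pos: [0.4568, -0.2294, 0.124]
tcp_rot: [[1.0, 0.022, -0.007], [0.023, -1.0, 0.003], [-0.007, -0.003, -1.0]]
contact_force: [1.0, -0.6, 0.0]
finger_gap: 0.492
grasp_force: 0.0
```

Request:
step_arm(delta_pos=[[-0.001, 0.037, 0], [-0.001, 0.037, 0], [-0.001, 0.037, 0], [-0.001, 0.037, 0], [-0.001, 0.037, 0], [-0.001, 0.037, 0], [-0.001, 0.037, 0], [-0.001, 0.037, 0], [0, 0, 0], [0, 0, 0]], turn=[-0.0115, -0.0115, -0.0115, -0.0115, -0.0115, -0.0115, -0.0115, -0.0115, 0, 0], fingers=[0.5, 0.5, 0.5, 0.5, 0.5, 0.5, 0.5, 0.5, 0.5, 0.5])

```text
t: 6.08
ee_pos: [0.4513, 0.0666, 0.1265]
tcp_rot: [[0.998, -0.065, 0.0], [-0.065, -0.998, -0.001], [0.0, 0.001, -1.0]]
contact_force: [-0.6, -1.1, 0.5]
finger_gap: 0.5
grasp_force: 0.0
```

```bash
python3 - <<'E'
from h import *
print(get_obs()['ee_pos']);snap('top','top3');crop('top3',250,150,390,255,5)
E
```

```text
[0.45131064 0.06659552 0.12651689]
```

View pics/top3.png

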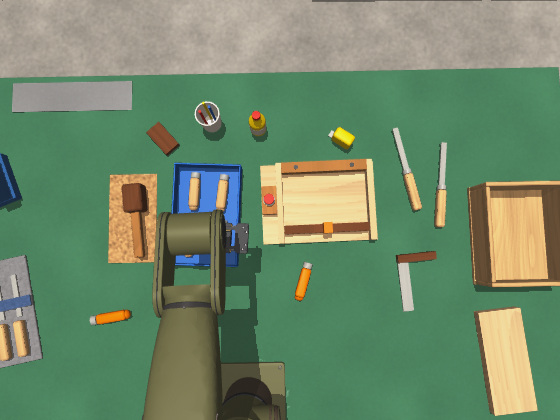

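Request:
step_arm(delta_pos=[[0.001, 0.0025, -0.039], [0, 0, -0.039], [0, 0, -0.039], [0, 0, 0], [0, 0, 0], [0, 0, 0], [0, 0, 0], [0, 0, 0], [0, 0, 0], [0, 0, 0]], turn=[0, 0, 0, 0, 0, 0, 0, 0, 0, 0], fingers=[0.5, 0.5, 0.5, 0.5, 0, 0, 0, 0, 0, 0])

```text
t: 6.97
ee_pos: [0.4548, 0.0682, 0.0122]
tcp_rot: [[0.998, -0.069, 0.005], [-0.069, -0.998, 0.0], [0.005, -0.0, -1.0]]
contact_force: [0.2, -0.4, 7.1]
finger_gap: 0.138
grasp_force: 3.2
```

Request:
step_arm(delta_pos=[[0, 0, 0], [0, 0, 0.03], [0, 0, 0.04], [0, 0, 0.04]], turn=[0, 0, 0, 0], fingers=[0, 0, 0, 0])

```text
t: 7.3
ee_pos: [0.4513, 0.0681, 0.1203]
tcp_rot: [[0.998, -0.069, -0.002], [-0.069, -0.998, -0.0], [-0.002, 0.0, -1.0]]
contact_force: [1.5, 0.1, 0.2]
finger_gap: 0.006
grasp_force: 0.0
```

```bash
python3 - <<'E'
from h import *
print(get_obs()['ee_pos']);snap('wrist','wrist3')
E
```

```text
[0.45134706 0.06808174 0.12034289]
```

View pics/wrist3.png

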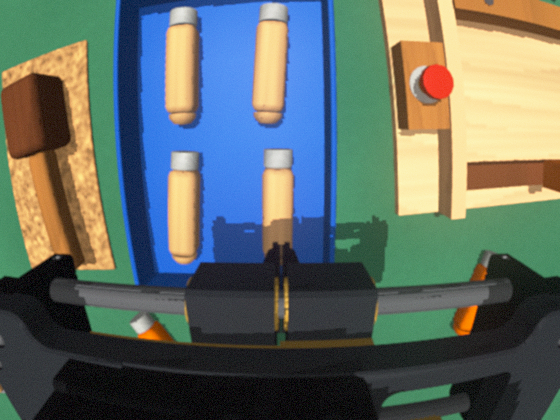

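```bash
python3 - <<'E'
from h import *
np.set_printoptions(precision=4,suppress=True)
for z in (.019,.033):
    print(world('wrist3',[(278,150),(278,168),(279,240),(185,153),(184,262),(183,10),(182,122),(274,5),(268,123)],z)[:,:2])
c=np.load('pics/wrist3.npz');print(c['pose'])
E
```

```text
[[0.5055 0.0684]
 [0.4892 0.0695]
 [0.4205 0.0735]
 [0.5104 0.1542]
 [0.4028 0.171 ]
 [0.6487 0.1472]
 [0.5394 0.1543]
 [0.6419 0.0625]
 [0.5305 0.0755]]
[[0.5064 0.0682]
 [0.4909 0.0693]
 [0.4255 0.0731]
 [0.5111 0.15  ]
 [0.4086 0.1659]
 [0.6428 0.1433]
 [0.5387 0.15  ]
 [0.6363 0.0626]
 [0.5302 0.075 ]]
[[-0.0694  0.9633  0.2594  0.5241]
 [-0.9976 -0.067  -0.018   0.0646]
 [ 0.     -0.26    0.9656  0.312 ]
 [ 0.      0.      0.      1.    ]]
```

Request:
step_arm(delta_pos=[[0, 0.003, 0], [0, 0, 0], [0, 0, 0], [0, 0, 0], [0, 0, 0], [0, 0, 0], [0, 0, 0], [0, 0, -0.04], [0, 0, -0.035], [0, 0, 0]], turn=[0, 0, 0, 0, 0, 0, 0, 0, 0, 0], fingers=[0.6, 0.6, 0.6, 0.6, 0.6, 0.6, 0.6, 0.6, 0.6, 0.6])

```text
t: 8.18
ee_pos: [0.4464, 0.0708, 0.0375]
tcp_rot: [[0.998, -0.069, -0.014], [-0.069, -0.998, -0.001], [-0.014, 0.002, -1.0]]
contact_force: [-1.8, -0.0, -1.0]
finger_gap: 0.592
grasp_force: 0.0
```

Request:
step_arm(delta_pos=[[0, 0, 0], [0, 0, -0.02], [0, 0, 0], [0, 0, 0], [0, 0, 0]], turn=[0, 0, 0, 0, 0], fingers=[0.6, 0.6, 0.6, 0.6, 0.6])

```text
t: 8.6
ee_pos: [0.454, 0.0711, 0.0266]
tcp_rot: [[0.998, -0.069, 0.003], [-0.069, -0.998, 0.0], [0.003, -0.0, -1.0]]
contact_force: [0.4, -0.2, 0.1]
finger_gap: 0.6
grasp_force: 0.0
```

```bash
python3 - <<'E'
from h import *
print(get_obs()['ee_pos']);snap('wrist','wrist4');crop('wrist4',130,120,430,345,2.6)
E
```

```text
[0.45400246 0.0711414  0.02664844]
```

View pics/wrist4_c130_120.png

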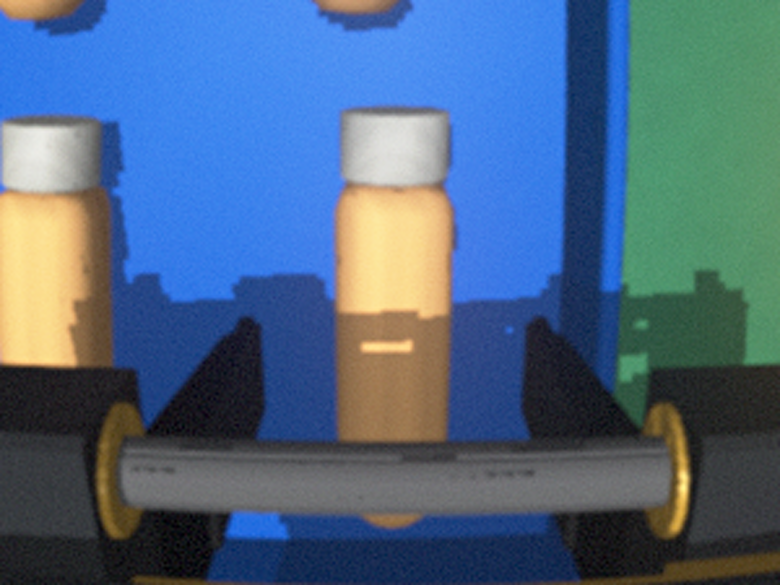

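Request:
step_arm(delta_pos=[[0, 0, -0.016], [0, 0, 0], [0, 0, 0], [0, 0, 0]], turn=[0, 0, 0, 0], fingers=[0.6, 0.6, 0.6, 0.6])

```text
t: 8.98
ee_pos: [0.4531, 0.0711, 0.0095]
tcp_rot: [[0.998, -0.069, 0.001], [-0.069, -0.998, 0.0], [0.001, -0.0, -1.0]]
contact_force: [-0.2, -0.2, -0.5]
finger_gap: 0.599
grasp_force: 0.0
```

Request:
step_arm(delta_pos=[[0, 0, 0], [0, 0, 0], [0, 0, 0], [0, 0, 0], [0, 0, 0], [0, 0, 0], [0, 0, 0]], turn=[0, 0, 0, 0, 0, 0, 0], fingers=[0.2, 0.2, 0.2, 0.2, 0.2, 0.2, 0.2])

```text
t: 9.57
ee_pos: [0.4526, 0.0711, 0.0087]
tcp_rot: [[0.998, -0.069, 0.0], [-0.069, -0.998, -0.0], [0.0, 0.0, -1.0]]
contact_force: [-0.6, -0.6, 1.1]
finger_gap: 0.29
grasp_force: 30.0
```

Request:
step_arm(delta_pos=[[0, 0, 0.03], [0, 0, 0.04], [0, 0, 0.04], [0, 0, 0], [0.0114, -0.0353, 0], [0.0114, -0.0353, 0], [0.0114, -0.0353, 0], [0.0114, -0.0353, 0], [0.0114, -0.0353, 0], [0.0114, -0.0353, 0]], turn=[0, 0, 0, 0, 0.0154, 0.0154, 0.0154, 0.0154, 0.0154, 0.0154], fingers=[0.2, 0.2, 0.2, 0.2, 0.2, 0.2, 0.2, 0.2, 0.2, 0.2])

```text
t: 10.4
ee_pos: [0.5211, -0.1425, 0.1181]
tcp_rot: [[1.0, 0.024, 0.0], [0.024, -1.0, 0.0], [0.0, -0.0, -1.0]]
contact_force: [0.2, 0.8, -1.4]
finger_gap: 0.286
grasp_force: 30.0
```

Request:
step_arm(delta_pos=[[0.0114, -0.0353, 0], [0.0114, -0.0353, 0], [0.0114, -0.0353, 0], [0.0114, -0.0353, 0], [0.0114, -0.0353, 0], [0, 0, 0], [0, 0, 0], [0, 0, 0]], turn=[0, 0, 0, 0, 0, 0, 0, 0], fingers=[0.2, 0.2, 0.2, 0.2, 0.2, 0.2, 0.2, 0.2])

```text
t: 11.07
ee_pos: [0.5775, -0.3168, 0.1176]
tcp_rot: [[1.0, 0.023, -0.001], [0.023, -1.0, 0.001], [-0.001, -0.001, -1.0]]
contact_force: [-0.5, -0.6, -1.4]
finger_gap: 0.288
grasp_force: 30.0
```

Request:
step_arm(delta_pos=[[0, 0, -0.035], [0, 0, -0.035], [0, 0, -0.02], [0, 0, 0], [0, 0, -0.01], [0, 0, 0], [0, 0, 0], [0, 0, 0]], turn=[0, 0, 0, 0, 0, 0, 0, 0], fingers=[0.2, 0.2, 0.2, 0.2, 0.2, 0.2, 0.2, 0.2])

```text
t: 11.73
ee_pos: [0.5793, -0.3178, 0.0208]
tcp_rot: [[1.0, 0.024, 0.003], [0.024, -1.0, -0.002], [0.003, 0.002, -1.0]]
contact_force: [0.0, 0.0, -1.2]
finger_gap: 0.289
grasp_force: 30.0
```

Request:
step_arm(delta_pos=[[0, 0, 0], [0, 0, 0], [0, 0, 0], [0, 0, 0]], turn=[0, 0, 0, 0], fingers=[0.4, 0.4, 0.4, 0.4])

```text
t: 12.07
ee_pos: [0.5783, -0.3175, 0.0192]
tcp_rot: [[1.0, 0.023, 0.001], [0.023, -1.0, -0.001], [0.001, 0.001, -1.0]]
contact_force: [-0.3, 0.1, -0.2]
finger_gap: 0.396
grasp_force: 0.0
```

Request:
step_arm(delta_pos=[[0, 0, 0.03], [0, 0, 0.035], [0, 0, 0.035], [0, 0, 0], [0.0007, 0.0386, 0], [0.0007, 0.0386, 0], [0.0007, 0.0386, 0], [0.0007, 0.0386, 0], [0.0007, 0.0386, 0], [0.0007, 0.0386, 0]], turn=[0, 0, 0, 0, -0.0226, -0.0226, -0.0226, -0.0226, -0.0226, -0.0226], fingers=[0.4, 0.4, 0.4, 0.6, 0.6, 0.6, 0.6, 0.6, 0.6, 0.6])

```text
t: 12.9
ee_pos: [0.582, -0.084, 0.1187]
tcp_rot: [[0.994, -0.114, 0.001], [-0.114, -0.994, -0.0], [0.001, -0.0, -1.0]]
contact_force: [1.2, -1.0, -0.1]
finger_gap: 0.599
grasp_force: 0.0
```

Request:
step_arm(delta_pos=[[0.0007, 0.0386, 0], [0.0007, 0.0386, 0], [0.0007, 0.0386, 0], [0.0007, 0.0386, 0], [0, 0, 0], [0, 0, 0], [0, 0, -0.035], [0, 0, -0.03], [0, 0, 0], [0, 0, 0]], turn=[0, 0, 0, 0, 0, 0, 0, 0, 0, 0], fingers=[0.6, 0.6, 0.6, 0.6, 0.6, 0.6, 0.6, 0.6, 0.6, 0.6])

```text
t: 13.73
ee_pos: [0.5832, 0.0674, 0.0517]
tcp_rot: [[0.993, -0.114, -0.005], [-0.114, -0.994, -0.0], [-0.005, 0.001, -1.0]]
contact_force: [-0.7, 0.3, 0.8]
finger_gap: 0.596
grasp_force: 0.0
```

Request:
step_arm(delta_pos=[[0, 0.001, -0.03], [0, 0, -0.014], [0, 0, 0], [0, 0, 0], [0, 0, 0]], turn=[0, 0, 0, 0, 0], fingers=[0.6, 0.6, 0.6, 0.6, 0.6])

```text
t: 14.15
ee_pos: [0.5861, 0.0695, 0.0112]
tcp_rot: [[0.994, -0.113, 0.002], [-0.113, -0.994, 0.0], [0.002, -0.0, -1.0]]
contact_force: [-0.2, 1.1, -0.2]
finger_gap: 0.599
grasp_force: 0.0
```

Request:
step_arm(delta_pos=[[0, 0, 0], [0, 0, 0], [0, 0, 0], [0, 0, 0], [0, 0, 0], [0, 0, 0], [0, 0, 0], [0, 0, 0]], turn=[0, 0, 0, 0, 0, 0, 0, 0], fingers=[0.2, 0.2, 0.2, 0.2, 0.2, 0.2, 0.2, 0.2])

```text
t: 14.82
ee_pos: [0.5851, 0.0698, 0.0099]
tcp_rot: [[0.994, -0.112, 0.0], [-0.112, -0.994, -0.0], [0.0, 0.0, -1.0]]
contact_force: [-1.3, -0.7, 2.1]
finger_gap: 0.286
grasp_force: 30.0
```

Request:
step_arm(delta_pos=[[0, 0, 0.03], [0, 0, 0.04], [0, 0, 0.04], [0, 0, 0], [-0.001, -0.0365, 0], [-0.001, -0.0365, 0], [-0.001, -0.0365, 0], [-0.001, -0.0365, 0], [-0.001, -0.0365, 0], [-0.001, -0.0365, 0]], turn=[0, 0, 0, 0, 0.0225, 0.0225, 0.0225, 0.0225, 0.0225, 0.0225], fingers=[0.2, 0.2, 0.2, 0.2, 0.2, 0.2, 0.2, 0.2, 0.2, 0.2])

```text
t: 15.65
ee_pos: [0.5785, -0.1507, 0.1191]
tcp_rot: [[1.0, 0.024, -0.0], [0.024, -1.0, 0.0], [-0.0, -0.0, -1.0]]
contact_force: [0.5, -0.8, -1.0]
finger_gap: 0.287
grasp_force: 30.0
```

Request:
step_arm(delta_pos=[[-0.001, -0.0365, 0], [-0.001, -0.0365, 0], [-0.001, -0.0365, 0], [0, 0, 0], [0, 0, 0], [0, 0, -0.035], [0, 0, -0.03], [0, 0, 0], [0, 0, 0]], turn=[0, 0, 0, 0, 0, 0, 0, 0, 0], fingers=[0.2, 0.2, 0.2, 0.2, 0.2, 0.2, 0.2, 0.2, 0.2])

```text
t: 16.4
ee_pos: [0.5743, -0.2564, 0.0521]
tcp_rot: [[1.0, 0.024, -0.005], [0.024, -1.0, 0.003], [-0.005, -0.003, -1.0]]
contact_force: [0.7, -0.8, -0.6]
finger_gap: 0.288
grasp_force: 30.0
```

Request:
step_arm(delta_pos=[[0, 0, -0.025], [0, 0, -0.011], [0, 0, 0], [0, 0, 0], [0, 0, 0], [0, 0, 0], [0, 0, 0], [0, 0, 0]], turn=[0, 0, 0, 0, 0, 0, 0, 0], fingers=[0.2, 0.2, 0.2, 0.2, 0.45, 0.45, 0.45, 0.45])

```text
t: 17.07
ee_pos: [0.5765, -0.2591, 0.0196]
tcp_rot: [[1.0, 0.023, 0.001], [0.023, -1.0, -0.001], [0.001, 0.001, -1.0]]
contact_force: [0.1, 0.1, -0.5]
finger_gap: 0.442
grasp_force: 0.0
```

Request:
step_arm(delta_pos=[[0, 0, 0.03], [0, 0, 0.035], [0, 0, 0.035], [0, 0, 0], [-0.0099, 0.0349, 0], [-0.0099, 0.0349, 0], [-0.0099, 0.0349, 0], [-0.0099, 0.0349, 0], [-0.0099, 0.0349, 0], [-0.0099, 0.0349, 0]], turn=[0, 0, 0, 0, -0.029, -0.029, -0.029, -0.029, -0.029, -0.03], fingers=[0.45, 0.45, 0.45, 0.6, 0.6, 0.6, 0.6, 0.6, 0.6, 0.6])

```text
t: 17.9
ee_pos: [0.516, -0.048, 0.1189]
tcp_rot: [[0.988, -0.154, 0.001], [-0.154, -0.988, -0.0], [0.001, -0.0, -1.0]]
contact_force: [0.9, 0.1, 0.9]
finger_gap: 0.601
grasp_force: 0.0
```

Request:
step_arm(delta_pos=[[-0.0099, 0.0349, 0], [-0.0099, 0.0349, 0], [-0.0099, 0.0349, 0], [-0.0099, 0.0349, 0], [-0.0099, 0.0349, 0], [-0.0099, 0.0349, 0], [0, 0, 0], [0, 0, 0], [0, 0, 0]], turn=[0, 0, 0, 0, 0, 0, 0, 0, 0], fingers=[0.6, 0.6, 0.6, 0.6, 0.6, 0.6, 0.6, 0.6, 0.6])

```text
t: 18.65
ee_pos: [0.4574, 0.1599, 0.1188]
tcp_rot: [[0.988, -0.151, 0.001], [-0.151, -0.988, -0.0], [0.001, 0.0, -1.0]]
contact_force: [0.2, -0.8, -0.6]
finger_gap: 0.601
grasp_force: 0.0
```

```bash
python3 - <<'E'
from h import *
print(get_obs()['ee_pos']);snap('wrist','wrist5');snap('top','top5')
E
```

```text
[0.45735179 0.1598662  0.11876524]
```

View pics/wrist5.png

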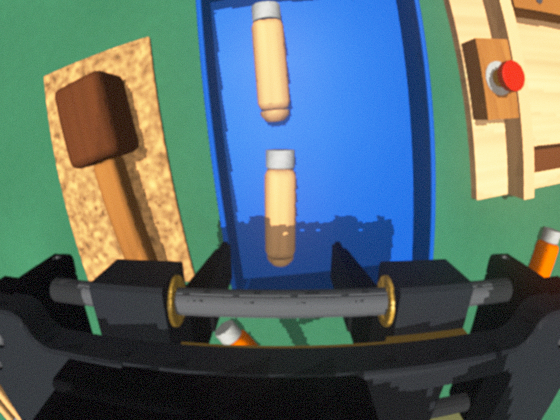

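Request:
step_arm(delta_pos=[[0, 0, 0], [0, 0, -0.035], [0, 0, -0.035], [0, 0, 0], [0, 0, -0.03], [0, 0, -0.009], [0, 0, 0], [0, 0, 0], [0, 0, 0]], turn=[0, 0, 0, 0, 0, 0, 0, 0, 0], fingers=[0.45, 0.45, 0.45, 0.45, 0.45, 0.45, 0.45, 0.45, 0.45])

```text
t: 19.5
ee_pos: [0.4586, 0.1602, 0.0115]
tcp_rot: [[0.988, -0.152, 0.003], [-0.152, -0.988, 0.001], [0.002, -0.001, -1.0]]
contact_force: [0.0, 0.6, -0.4]
finger_gap: 0.453
grasp_force: 0.0
```

Request:
step_arm(delta_pos=[[0, 0, 0], [0, 0, 0], [0, 0, 0], [0, 0, 0], [0, 0, 0], [0, 0, 0]], turn=[0, 0, 0, 0, 0, 0], fingers=[0.2, 0.2, 0.2, 0.2, 0.2, 0.2])

```text
t: 20.0
ee_pos: [0.4579, 0.1603, 0.0106]
tcp_rot: [[0.988, -0.152, 0.001], [-0.152, -0.988, 0.0], [0.001, -0.001, -1.0]]
contact_force: [-0.4, -0.7, 6.2]
finger_gap: 0.279
grasp_force: 30.0
```

Request:
step_arm(delta_pos=[[0, 0, 0.03], [0, 0, 0.04], [0, 0, 0.04], [0, 0, 0], [0.0117, -0.0359, 0], [0.0117, -0.0359, 0], [0.0117, -0.0359, 0], [0.0117, -0.0359, 0], [0.0117, -0.0359, 0], [0.0117, -0.0359, 0]], turn=[0, 0, 0, 0, 0.0292, 0.0292, 0.0292, 0.0292, 0.0292, 0.0292], fingers=[0.2, 0.2, 0.2, 0.2, 0.2, 0.2, 0.2, 0.2, 0.2, 0.2])

```text
t: 20.83
ee_pos: [0.5272, -0.057, 0.1188]
tcp_rot: [[1.0, 0.024, -0.001], [0.024, -1.0, 0.0], [-0.001, -0.0, -1.0]]
contact_force: [0.7, -0.0, -0.1]
finger_gap: 0.281
grasp_force: 30.0
```

Request:
step_arm(delta_pos=[[0.0117, -0.0359, 0], [0.0117, -0.0359, 0], [0.0117, -0.0359, 0], [0.0117, -0.0359, 0], [0, 0, 0], [0, 0, 0], [0, 0, -0.035], [0, 0, -0.03], [0, 0, 0], [0, 0, 0]], turn=[0, 0, 0, 0, 0, 0, 0, 0, 0, 0], fingers=[0.2, 0.2, 0.2, 0.2, 0.2, 0.2, 0.2, 0.2, 0.2, 0.2])

```text
t: 21.67
ee_pos: [0.5719, -0.1968, 0.052]
tcp_rot: [[1.0, 0.024, -0.005], [0.024, -1.0, 0.003], [-0.005, -0.003, -1.0]]
contact_force: [-0.2, -0.3, -0.8]
finger_gap: 0.278
grasp_force: 30.0
```

Request:
step_arm(delta_pos=[[0, 0, -0.025], [0, 0, -0.01], [0, 0, 0], [0, 0, 0], [0, 0, 0], [0, 0, 0], [0, 0, 0], [0, 0, 0]], turn=[0, 0, 0, 0, 0, 0, 0, 0], fingers=[0.2, 0.2, 0.2, 0.2, 0.45, 0.45, 0.45, 0.45])

```text
t: 22.33
ee_pos: [0.5749, -0.1993, 0.0208]
tcp_rot: [[1.0, 0.023, 0.002], [0.023, -1.0, -0.001], [0.002, 0.001, -1.0]]
contact_force: [0.1, 0.0, -0.6]
finger_gap: 0.443
grasp_force: 0.0
```

Request:
step_arm(delta_pos=[[0, 0, 0.03], [0, 0, 0.035], [0, 0, 0.035], [0, 0, 0], [0.0019, 0.0385, 0], [0.0019, 0.0385, 0], [0.0019, 0.0385, 0], [0.0019, 0.0385, 0], [0.0019, 0.0385, 0], [0.0019, 0.0385, 0]], turn=[0, 0, 0, 0, -0.014, -0.014, -0.014, -0.014, -0.014, -0.014], fingers=[0.45, 0.45, 0.45, 0.5, 0.5, 0.5, 0.5, 0.5, 0.5, 0.5])

```text
t: 23.17
ee_pos: [0.5856, 0.0338, 0.1201]
tcp_rot: [[0.998, -0.062, 0.001], [-0.062, -0.998, -0.0], [0.001, -0.0, -1.0]]
contact_force: [0.9, 0.7, -0.2]
finger_gap: 0.502
grasp_force: 0.0
```

Request:
step_arm(delta_pos=[[0.0019, 0.0385, 0], [0.0019, 0.0385, 0], [0.0019, 0.0385, 0], [0, 0, 0], [0, 0, 0], [0, 0, 0]], turn=[0, 0, 0, 0, 0, 0], fingers=[0.5, 0.5, 0.5, 0.5, 0.5, 0.5])

```text
t: 23.67
ee_pos: [0.5913, 0.1474, 0.1196]
tcp_rot: [[0.998, -0.061, 0.0], [-0.061, -0.998, -0.0], [0.0, 0.0, -1.0]]
contact_force: [-0.4, -0.3, -0.5]
finger_gap: 0.501
grasp_force: 0.0
```

```bash
python3 - <<'E'
from h import *
np.set_printoptions(precision=4,suppress=True)
print(get_obs()['ee_pos']);snap('wrist','wrist6')
c=cv2.imread('pics/wrist6.png');hsv=cv2.cvtColor(c,cv2.COLOR_BGR2HSV)
# handle h1 refined from wrist5
print(world('wrist5',[(266,3),(275,122)],.019)[:,:2],world('wrist5',[(266,3),(275,122)],.030)[:,:2])
# wood pixels within bin region near the fingers: column stats
m=(cv2.inRange(hsv,(8,60,60),(25,200,255))[150:235,200:370]>0)
for r in range(0,85,14): 
    x=np.where(m[r])[0]; print(150+r,(x.min()+200,x.max()+200) if len(x) else None)
E
```

```text
[0.5913 0.1474 0.1196]
[[0.6498 0.1454]
 [0.5369 0.1544]] [[0.6453 0.1456]
 [0.5366 0.1543]]
150 None
164 None
178 (np.int64(265), np.int64(294))
192 (np.int64(265), np.int64(294))
206 (np.int64(265), np.int64(293))
220 (np.int64(265), np.int64(293))
234 (np.int64(265), np.int64(293))
```

Request:
step_arm(delta_pos=[[0, 0.0015, 0], [0, 0, -0.035], [0, 0, -0.035], [0, 0, 0], [0, 0, -0.03], [0, 0, -0.01], [0, 0, 0], [0, 0, 0], [0, 0, 0]], turn=[0, 0, 0, 0, 0, 0, 0, 0, 0], fingers=[0.5, 0.5, 0.5, 0.5, 0.5, 0.5, 0.5, 0.5, 0.5])

```text
t: 24.47
ee_pos: [0.5927, 0.1491, 0.0116]
tcp_rot: [[0.998, -0.062, 0.003], [-0.062, -0.998, 0.0], [0.003, -0.001, -1.0]]
contact_force: [-0.2, 0.3, 1.8]
finger_gap: 0.499
grasp_force: 0.0
```

Request:
step_arm(delta_pos=[[0, 0, 0], [0, 0, 0], [0, 0, 0], [0, 0, 0], [0, 0, 0], [0, 0, 0], [0, 0, 0]], turn=[0, 0, 0, 0, 0, 0, 0], fingers=[0.2, 0.2, 0.2, 0.2, 0.2, 0.2, 0.2])

```text
t: 25.05
ee_pos: [0.5918, 0.1492, 0.0104]
tcp_rot: [[0.998, -0.061, 0.001], [-0.061, -0.998, 0.0], [0.001, -0.0, -1.0]]
contact_force: [-1.0, -1.6, 4.2]
finger_gap: 0.283
grasp_force: 30.0
```

Request:
step_arm(delta_pos=[[0, 0, 0.03], [0, 0, 0.04], [0, 0, 0.04], [0, 0, 0], [-0.0023, -0.0362, 0], [-0.0023, -0.0362, 0], [-0.0023, -0.0362, 0], [-0.0023, -0.0362, 0], [-0.0023, -0.0362, 0], [-0.0023, -0.0362, 0]], turn=[0, 0, 0, 0, 0.014, 0.014, 0.014, 0.014, 0.014, 0.014], fingers=[0.2, 0.2, 0.2, 0.2, 0.2, 0.2, 0.2, 0.2, 0.2, 0.2])

```text
t: 25.88
ee_pos: [0.5766, -0.0695, 0.1187]
tcp_rot: [[1.0, 0.024, -0.001], [0.024, -1.0, 0.0], [-0.001, -0.0, -1.0]]
contact_force: [0.5, -0.1, -0.7]
finger_gap: 0.281
grasp_force: 30.0
```

Request:
step_arm(delta_pos=[[-0.0023, -0.0362, 0], [-0.0023, -0.0362, 0], [0, 0, 0], [0, 0, 0], [0, 0, 0], [0, 0, -0.03], [0, 0, -0.02], [0, 0, 0], [0, 0, 0], [0, 0, 0]], turn=[0, 0, 0, 0, 0, 0, 0, 0, 0, 0], fingers=[0.2, 0.2, 0.2, 0.2, 0.2, 0.2, 0.2, 0.2, 0.2, 0.2])

```text
t: 26.72
ee_pos: [0.5736, -0.1397, 0.0706]
tcp_rot: [[1.0, 0.024, 0.001], [0.024, -1.0, -0.0], [0.001, 0.0, -1.0]]
contact_force: [0.1, -0.0, -0.7]
finger_gap: 0.284
grasp_force: 30.0
```

Request:
step_arm(delta_pos=[[0, -0.001, -0.03], [0, 0, -0.021], [0, 0, 0], [0, 0, 0], [0, 0, 0], [0, 0, 0], [0, 0, 0], [0, 0, 0]], turn=[0, 0, 0, 0, 0, 0, 0, 0], fingers=[0.2, 0.2, 0.2, 0.2, 0.4, 0.4, 0.4, 0.4])

```text
t: 27.38
ee_pos: [0.5739, -0.1418, 0.0202]
tcp_rot: [[1.0, 0.023, 0.003], [0.023, -1.0, -0.001], [0.002, 0.001, -1.0]]
contact_force: [0.3, -0.4, -0.6]
finger_gap: 0.395
grasp_force: 0.0
```

Request:
step_arm(delta_pos=[[0, 0, 0.03], [0, 0, 0.035], [0, 0, 0.035], [0, 0, 0], [-0.024, -0.0225, 0], [-0.024, -0.0225, 0], [-0.024, -0.0225, 0], [-0.025, -0.0225, 0], [0, 0, 0], [0, 0, 0]], turn=[0, 0, 0, 0, 0, 0, 0, 0, 0, 0], fingers=[0.4, 0.4, 0.4, 0.5, 0.5, 0.5, 0.5, 0.5, 0.5, 0.5])

```text
t: 28.22
ee_pos: [0.4752, -0.2326, 0.1192]
tcp_rot: [[1.0, 0.02, 0.001], [0.02, -1.0, -0.0], [0.001, 0.0, -1.0]]
contact_force: [0.3, 0.7, -0.6]
finger_gap: 0.499
grasp_force: 0.0
```

```bash
python3 - <<'E'
from h import *
print(get_obs()['ee_pos']);snap('wrist','wrist7')
E
```

```text
[ 0.47524544 -0.23259696  0.11915679]
```

View pics/wrist7.png

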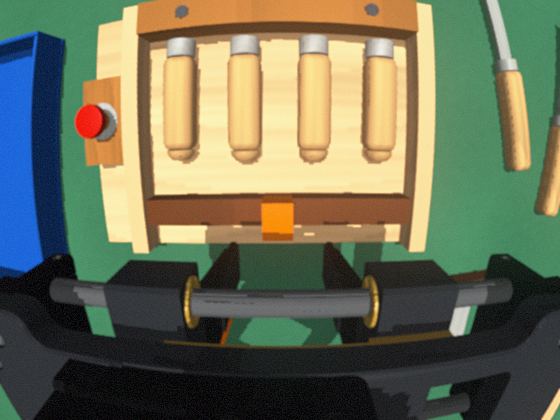

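Request:
step_arm(delta_pos=[[0.002, 0.002, -0.035], [0, 0, -0.037], [0, 0, 0], [0, 0, 0], [0, 0, 0], [0, 0, 0], [0, 0, 0], [0, 0, 0], [0, 0, 0]], turn=[0.003, 0, 0, 0, 0, 0, 0, 0, 0], fingers=[0.5, 0.5, 0.5, 0.1, 0.1, 0.1, 0.1, 0.1, 0.1])

```text
t: 29.02
ee_pos: [0.4796, -0.2298, 0.0489]
tcp_rot: [[1.0, 0.026, 0.004], [0.026, -1.0, -0.001], [0.004, 0.001, -1.0]]
contact_force: [1.1, 2.3, 7.5]
finger_gap: 0.237
grasp_force: 30.0
```

Request:
step_arm(delta_pos=[[0.005, 0.0001, 0], [0.005, 0.0001, 0], [0.005, 0.0001, 0], [0.005, 0.0001, 0], [0.005, 0.0001, 0], [0.005, 0.0001, 0], [0.003, 0, 0], [0, 0, 0], [0, 0, 0]], turn=[0, 0, 0, 0, 0, 0, 0, 0, 0], fingers=[0.1, 0.1, 0.1, 0.1, 0.1, 0.1, 0.1, 0.1, 0.1])

```text
t: 29.77
ee_pos: [0.5121, -0.229, 0.0489]
tcp_rot: [[1.0, 0.026, 0.002], [0.026, -1.0, -0.0], [0.002, 0.0, -1.0]]
contact_force: [-1.7, 3.3, 8.1]
finger_gap: 0.238
grasp_force: 30.0
```

Request:
step_arm(delta_pos=[[0.002, 0, 0], [0.002, 0, 0], [0.002, 0, 0], [0, 0, 0], [0, 0, 0]], turn=[0, 0, 0, 0, 0], fingers=[0.1, 0.1, 0.1, 0.1, 0.1])

```text
t: 30.18
ee_pos: [0.5173, -0.2289, 0.0489]
tcp_rot: [[1.0, 0.026, 0.0], [0.026, -1.0, 0.0], [0.0, -0.0, -1.0]]
contact_force: [-4.6, 3.6, 9.2]
finger_gap: 0.234
grasp_force: 30.0
```

Request:
step_arm(delta_pos=[[0.001, 0, 0], [0.001, 0, 0], [0.001, 0, 0], [0, 0, 0], [0, 0, 0]], turn=[0, 0, 0, 0, 0], fingers=[0.1, 0.1, 0.1, 0.1, 0.1])

```text
t: 30.6
ee_pos: [0.5196, -0.2288, 0.0489]
tcp_rot: [[1.0, 0.026, -0.001], [0.026, -1.0, 0.0], [-0.001, -0.0, -1.0]]
contact_force: [-5.3, 2.9, 10.3]
finger_gap: 0.236
grasp_force: 30.0
```

Request:
step_arm(delta_pos=[[0.001, 0, 0], [0.001, 0, 0], [0, 0, 0], [0, 0, 0]], turn=[0, 0, 0, 0], fingers=[0.1, 0.1, 0.1, 0.1])

```text
t: 30.93
ee_pos: [0.5196, -0.2288, 0.0488]
tcp_rot: [[1.0, 0.026, -0.006], [0.026, -1.0, 0.001], [-0.006, -0.001, -1.0]]
contact_force: [-12.0, 4.0, 15.5]
finger_gap: 0.238
grasp_force: 30.0
```

Request:
step_arm(delta_pos=[[0.001, 0, 0], [0.001, 0, 0], [0, 0, 0], [0, 0, 0]], turn=[0, 0, 0, 0], fingers=[0.1, 0.1, 0.1, 0.1])

```text
t: 31.27
ee_pos: [0.5196, -0.2288, 0.0487]
tcp_rot: [[1.0, 0.027, -0.011], [0.027, -1.0, 0.001], [-0.011, -0.002, -1.0]]
contact_force: [-19.7, 3.6, 19.1]
finger_gap: 0.234
grasp_force: 30.0
```

```bash
python3 - <<'E'
from h import *
print(get_obs()['ee_pos'],get_obs()['contact_force']);snap('wrist','wrist8');crop('wrist8',100,50,440,270,2.3)
E
```

```text
[ 0.51962161 -0.22876578  0.04870253] [-19.67067116   3.61474426  19.08386549]
```

View pics/wrist8_c100_50.png

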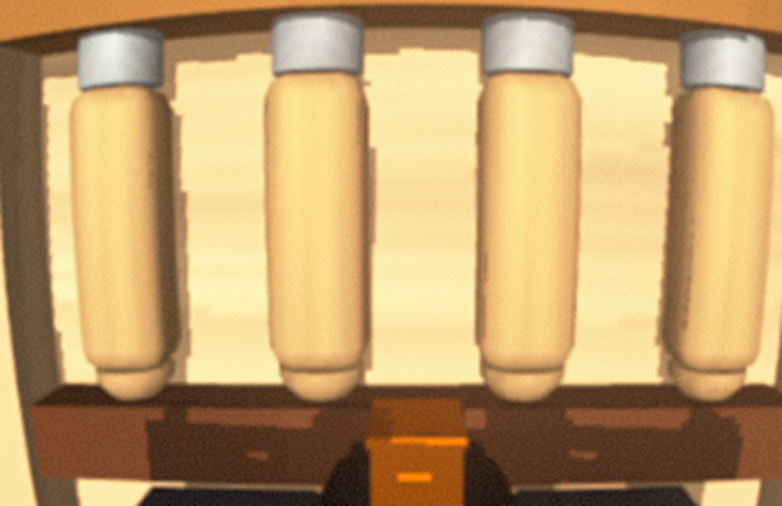

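Request:
step_arm(delta_pos=[[-0.002, 0, 0], [-0.001, 0, 0], [0, 0, 0], [0, 0, 0], [0, 0, 0], [0, 0, 0], [0, 0, 0], [0, 0, 0.03], [0, 0, 0.04], [0, 0, 0.02]], turn=[0, 0, 0, 0, 0, 0, 0, 0, 0, 0], fingers=[0.1, 0.1, 0.5, 0.5, 0.5, 0.5, 0.5, 0.5, 0.5, 0.5])

```text
t: 32.15
ee_pos: [0.5223, -0.2297, 0.1403]
tcp_rot: [[1.0, 0.026, 0.004], [0.026, -1.0, -0.002], [0.004, 0.002, -1.0]]
contact_force: [1.2, 0.1, 0.5]
finger_gap: 0.499
grasp_force: 0.0
```

Request:
step_arm(delta_pos=[[-0.001, 0.038, 0], [-0.001, 0.038, 0], [-0.001, 0.038, 0], [-0.001, 0.038, 0], [-0.001, 0.038, 0], [-0.001, 0.038, 0], [-0.001, 0.038, 0], [-0.001, 0.038, 0], [-0.001, 0.038, 0], [-0.001, 0.038, 0]], turn=[0.008, 0.008, 0.008, 0.008, 0.008, 0.008, 0.008, 0.008, 0.008, 0.007], fingers=[0.6, 0.6, 0.6, 0.6, 0.6, 0.6, 0.6, 0.6, 0.6, 0.6])

```text
t: 32.98
ee_pos: [0.5105, 0.1529, 0.1365]
tcp_rot: [[0.994, 0.105, 0.0], [0.105, -0.994, -0.0], [0.0, 0.0, -1.0]]
contact_force: [0.8, -0.4, -0.7]
finger_gap: 0.601
grasp_force: 0.0
```

Request:
step_arm(delta_pos=[[-0.001, 0.038, 0], [-0.001, 0.038, 0], [-0.001, 0.038, 0], [-0.001, 0.038, 0], [0, 0, 0], [0, 0, 0], [0, 0, 0]], turn=[0, 0, 0, 0, 0, 0, 0], fingers=[0.6, 0.6, 0.6, 0.6, 0.6, 0.6, 0.6])

```text
t: 33.57
ee_pos: [0.5066, 0.3028, 0.136]
tcp_rot: [[0.994, 0.105, -0.001], [0.105, -0.994, -0.001], [-0.001, 0.001, -1.0]]
contact_force: [-0.6, -0.2, 0.6]
finger_gap: 0.598
grasp_force: 0.0
```

```bash
python3 - <<'E'
from h import *
print(get_obs()['ee_pos'],get_obs()['contact_force']);snap('wrist','wrist9');snap('top','top9')
E
```

```text
[0.50661753 0.30282622 0.13603993] [-0.59848332 -0.16623588  0.55320514]
```

View pics/wrist9.png

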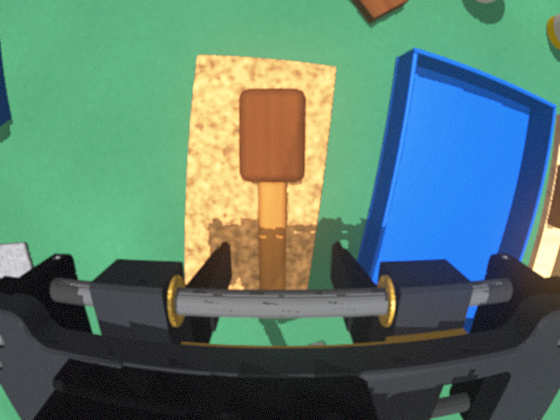

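```bash
python3 - <<'E'
from h import *
np.set_printoptions(precision=4,suppress=True)
print(world('wrist9',[(240,91),(303,91),(304,178),(241,178)],.060).mean(0))
print(world('wrist9',[(272,186),(272,235)],.045))
E
```

```text
[0.5743 0.3187 0.06  ]
[[0.5288 0.3144 0.045 ]
 [0.4836 0.31   0.045 ]]
```

Request:
step_arm(delta_pos=[[0, 0.008, 0], [0, 0, -0.035], [0, 0, -0.035], [0, 0, 0], [0, 0, -0.03], [0, 0, -0.024], [0, 0, 0], [0, 0, 0], [0, 0, 0]], turn=[0, 0, 0, 0, 0, 0, 0, 0, 0], fingers=[0.6, 0.6, 0.6, 0.6, 0.6, 0.6, 0.6, 0.6, 0.6])

```text
t: 34.42
ee_pos: [0.5083, 0.3115, 0.0148]
tcp_rot: [[0.995, 0.104, 0.002], [0.104, -0.995, 0.001], [0.003, -0.001, -1.0]]
contact_force: [0.3, 0.1, -0.2]
finger_gap: 0.598
grasp_force: 0.0
```

Request:
step_arm(delta_pos=[[0, 0, 0], [0, 0, 0], [0, 0, 0], [0, 0, 0], [0, 0, 0], [0, 0, 0], [0, 0, 0], [0, 0, 0]], turn=[0, 0, 0, 0, 0, 0, 0, 0], fingers=[0, 0, 0, 0, 0, 0, 0, 0])

```text
t: 35.08
ee_pos: [0.507, 0.3111, 0.0129]
tcp_rot: [[0.995, 0.105, 0.0], [0.105, -0.995, -0.0], [0.0, 0.0, -1.0]]
contact_force: [-1.7, -1.2, 2.9]
finger_gap: 0.271
grasp_force: 30.0
```

Request:
step_arm(delta_pos=[[0, 0, 0.02], [0, 0, 0.035], [0, 0, 0.035], [0, 0, 0.035], [0, 0, 0], [0, 0, 0]], turn=[0, 0, 0, 0, 0, 0], fingers=[0, 0, 0, 0, 0, 0])

```text
t: 35.58
ee_pos: [0.5081, 0.3118, 0.1396]
tcp_rot: [[0.995, 0.105, 0.004], [0.105, -0.995, 0.002], [0.004, -0.002, -1.0]]
contact_force: [-0.6, 0.5, -3.9]
finger_gap: 0.271
grasp_force: 30.0
```

Request:
step_arm(delta_pos=[[0.0006, -0.0385, 0], [0.0006, -0.0385, 0], [0.0006, -0.0385, 0], [0.0006, -0.0385, 0], [0.0006, -0.0385, 0], [0.0006, -0.0385, 0], [0.0006, -0.0385, 0], [0.0006, -0.0385, 0], [0.0006, -0.0385, 0], [0.0006, -0.0385, 0]], turn=[0, 0, 0, 0, 0, 0, 0, 0, 0, 0], fingers=[0, 0, 0, 0, 0, 0, 0, 0, 0, 0])

```text
t: 36.42
ee_pos: [0.5103, -0.0752, 0.1339]
tcp_rot: [[0.994, 0.105, -0.006], [0.105, -0.995, 0.002], [-0.005, -0.002, -1.0]]
contact_force: [0.6, -0.2, -3.3]
finger_gap: 0.276
grasp_force: 30.0
```

Request:
step_arm(delta_pos=[[0, 0, -0.02], [0, 0, -0.01], [0, 0, 0], [0, 0, 0], [0, 0, 0]], turn=[0, 0, 0, 0, 0], fingers=[0, 0, 0, 0, 0])

```text
t: 36.83
ee_pos: [0.5124, -0.0727, 0.1068]
tcp_rot: [[0.994, 0.106, -0.002], [0.106, -0.994, 0.001], [-0.001, -0.001, -1.0]]
contact_force: [0.7, -0.9, -2.9]
finger_gap: 0.272
grasp_force: 30.0
```

```bash
python3 - <<'E'
from h import *
o=get_obs();print(o['ee_pos'],o['contact_force'],o['wrist_torque']);snap('wrist','wrist10');snap('scene','scene10');crop('wrist10',150,30,450,255,2.6)
E
```

```text
[ 0.51241205 -0.0727023   0.10678378] [ 0.67683769 -0.86589548 -2.93504961] [ 0.02824573  0.09863352 -0.01021598]
```

View pics/wrist10_c150_30.png

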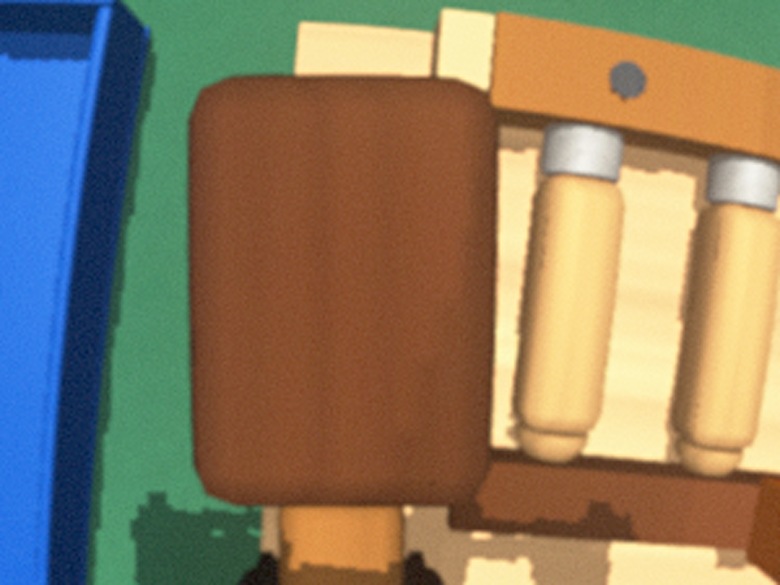

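Request:
step_arm(delta_pos=[[0, 0, -0.02], [0, 0, -0.01], [0, 0, 0], [0, 0, -0.004], [0, 0, -0.003], [0, 0, 0]], turn=[0, 0, 0, 0, 0, 0], fingers=[0, 0, 0, 0, 0, 0])

```text
t: 37.43
ee_pos: [0.5133, -0.0737, 0.0713]
tcp_rot: [[0.994, 0.105, 0.001], [0.105, -0.994, 0.0], [0.001, -0.0, -1.0]]
contact_force: [-1.4, 1.1, -1.5]
finger_gap: 0.275
grasp_force: 30.0
```

Request:
step_arm(delta_pos=[[0, 0, -0.003], [0, 0, -0.003], [0, 0, -0.003], [0, 0, 0]], turn=[0, 0, 0, 0], fingers=[0, 0, 0, 0])

```text
t: 37.77
ee_pos: [0.5136, -0.074, 0.0616]
tcp_rot: [[0.995, 0.104, 0.002], [0.104, -0.995, -0.0], [0.002, 0.0, -1.0]]
contact_force: [0.3, 1.6, 1.4]
finger_gap: 0.269
grasp_force: 30.0
```

Request:
step_arm(delta_pos=[[0, 0, -0.003], [0, 0, -0.002], [0, 0, -0.002], [0, 0, 0], [0, 0, 0]], turn=[0, 0, 0, 0, 0], fingers=[0, 0, 0, 0, 0])

```text
t: 38.18
ee_pos: [0.5129, -0.0744, 0.0563]
tcp_rot: [[0.994, 0.105, -0.001], [0.105, -0.994, -0.001], [-0.001, 0.001, -1.0]]
contact_force: [-7.5, 2.1, 13.4]
finger_gap: 0.267
grasp_force: 30.0
```

Request:
step_arm(delta_pos=[[0, 0, -0.002], [0, 0, -0.001], [0, 0, 0], [0, 0, 0]], turn=[0, 0, 0, 0], fingers=[0, 0, 0, 0])

```text
t: 38.52
ee_pos: [0.5126, -0.0745, 0.0537]
tcp_rot: [[0.994, 0.105, -0.002], [0.105, -0.994, -0.001], [-0.002, 0.001, -1.0]]
contact_force: [-9.0, 0.1, 15.1]
finger_gap: 0.273
grasp_force: 30.0
```

Request:
step_arm(delta_pos=[[0, 0, 0.02], [0, 0, 0.03], [0, 0, 0.03], [-0.035, 0, 0], [-0.035, 0, 0], [-0.035, 0, 0], [0, 0, 0], [0, 0, 0], [0, 0, 0]], turn=[0, 0, 0, 0, 0, 0, 0, 0, 0], fingers=[0, 0, 0, 0, 0, 0, 0, 0, 0])

```text
t: 39.27
ee_pos: [0.408, -0.0742, 0.1312]
tcp_rot: [[0.995, 0.104, 0.001], [0.104, -0.995, -0.001], [0.001, 0.001, -1.0]]
contact_force: [-0.3, -0.1, -2.3]
finger_gap: 0.27
grasp_force: 30.0
```

```bash
cat >> h.py <<'E'
def red(fn,near):
    c=cv2.imread('pics/'+fn+'.png');h=cv2.cvtColor(c,cv2.COLOR_BGR2HSV)
    m=cv2.inRange(h,(0,170,90),(5,255,255))|cv2.inRange(h,(174,170,90),(180,255,255))
    n,_,s,ce=cv2.connectedComponentsWithStats(m)
    return [(ce[i].round(1).tolist(),s[i].tolist()) for i in range(1,n) if s[i][4]>15 and np.hypot(*(ce[i]-near))<60]
def proj(fn,p):
    c=np.load('pics/'+fn+'.npz');f=210/np.tan(np.radians(float(c['fovy']))/2);P=c['pose'];q=P[:3,:3].T@(np.array(p)-P[:3,3])
    return [float(c['cx'])+f*q[0]/-q[2],float(c['cy'])-f*q[1]/-q[2]]
E
python3 - <<'E'
from h import *
snap('top','top11');snap('scene','scene11');snap('wrist','wrist11')
for f in('top1','top11','scene1','scene11'):
    n=proj(f,[.5605,-.069,.06]);print(f,[np.round(proj(f,[.5605,-.069,z]),1).tolist() for z in(.065,.05)],red(f,n))
E
```

```text
top1 [[268.6, 198.4], [268.7, 199.0]] [([268.5, 198.5], [264, 194, 10, 10, 82])]
top11 [[268.6, 198.4], [268.7, 199.0]] [([268.5, 199.2], [264, 195, 10, 10, 75])]
scene1 [[309.4, 209.1], [309.2, 212.6]] [([309.2, 209.3], [306, 207, 8, 6, 38])]
scene11 [[309.4, 209.1], [309.2, 212.6]] [([308.7, 212.4], [305, 210, 8, 6, 35])]
```

Request:
step_arm(delta_pos=[[0.009, 0.035, 0], [0.009, 0.035, 0], [0.009, 0.035, 0], [0.009, 0.035, 0], [0.009, 0.035, 0], [0.009, 0.035, 0], [0.009, 0.035, 0], [0.009, 0.035, 0], [0.009, 0.035, 0], [0.009, 0.035, 0]], turn=[0, 0, 0, 0, 0, 0, 0, 0, 0, 0], fingers=[0, 0, 0, 0, 0, 0, 0, 0, 0, 0])

```text
t: 40.25
ee_pos: [0.4987, 0.2787, 0.1308]
tcp_rot: [[0.994, 0.105, -0.001], [0.105, -0.994, -0.0], [-0.001, 0.0, -1.0]]
contact_force: [0.3, -0.0, -2.0]
finger_gap: 0.27
grasp_force: 30.0
```

Request:
step_arm(delta_pos=[[0.009, 0.035, 0], [0, 0, 0], [0, 0, 0], [0, 0, -0.035], [0, 0, -0.03], [0, 0, -0.02], [0, 0, 0], [0, 0, 0]], turn=[0, 0, 0, 0, 0, 0, 0, 0], fingers=[0, 0, 0, 0, 0, 0, 0, 0])

```text
t: 40.92
ee_pos: [0.506, 0.3099, 0.045]
tcp_rot: [[0.995, 0.104, -0.003], [0.104, -0.995, -0.002], [-0.003, 0.001, -1.0]]
contact_force: [1.1, -0.4, -2.6]
finger_gap: 0.272
grasp_force: 30.0
```

```bash
python3 - <<'E'
from h import *
snap('top','top12');snap('scene','scene12')
a=np.load('pics/scene1.npz')['image'].astype(float);t=[]
for f in('scene1','scene11','scene12'):
    i=np.load('pics/%s.npz'%f)['image'].astype(float)[200:222,298:320];w=np.clip(i[...,0]-1.6*np.maximum(i[...,1],i[...,2]),0,None)
    v,u=np.mgrid[200:222,298:320];print(f,(w*u).sum()/w.sum(),(w*v).sum()/w.sum(),w.sum())
i=np.load('pics/scene12.npz')
E
```

```text
scene1 309.13071226936137 209.0698768563597 4888.599999999999
scene11 308.90504366277645 212.46751815881822 4901.2
scene12 308.8957583281606 212.45189323401615 4832.999999999999
```

Request:
step_arm(delta_pos=[[0, 0, -0.02], [0, 0, -0.006], [0, 0, 0], [0, 0, -0.003], [0, 0, 0], [0, 0, 0]], turn=[0, 0, 0, 0, 0, 0], fingers=[0, 0, 0, 0, 0, 0])

```text
t: 41.52
ee_pos: [0.5074, 0.3114, 0.0185]
tcp_rot: [[0.995, 0.105, 0.001], [0.105, -0.995, 0.001], [0.001, -0.0, -1.0]]
contact_force: [0.2, -0.3, -2.6]
finger_gap: 0.27
grasp_force: 30.0
```

Request:
step_arm(delta_pos=[[0, 0, -0.002], [0, 0, -0.001], [0, 0, 0], [0, 0, 0]], turn=[0, 0, 0, 0], fingers=[0, 0, 0, 0])

```text
t: 41.85
ee_pos: [0.5068, 0.3111, 0.0145]
tcp_rot: [[0.995, 0.105, -0.0], [0.105, -0.995, -0.0], [-0.0, 0.0, -1.0]]
contact_force: [-0.2, 0.6, -2.6]
finger_gap: 0.271
grasp_force: 30.0
```

Request:
step_arm(delta_pos=[[0, 0, -0.002], [0, 0, -0.001], [0, 0, 0], [0, 0, 0], [0, 0, 0], [0, 0, 0], [0, 0, 0], [0, 0, 0], [0, 0, 0], [0, 0, 0]], turn=[0, 0, 0, 0, 0, 0, 0, 0, 0, 0], fingers=[0, 0, 0, 0, 0.6, 0.6, 0.6, 0.6, 0.6, 0.6])

```text
t: 42.68
ee_pos: [0.5071, 0.3112, 0.0118]
tcp_rot: [[0.995, 0.105, 0.0], [0.105, -0.995, 0.0], [0.0, -0.0, -1.0]]
contact_force: [-0.1, -0.9, -0.2]
finger_gap: 0.584
grasp_force: 0.0
```

Request:
step_arm(delta_pos=[[0, 0, 0.03], [0, 0, 0.035], [0, 0, 0.035], [0, 0, 0.025], [0, 0, 0.025], [0, 0, 0]], turn=[0, 0, 0, 0, 0, 0], fingers=[0.6, 0.6, 0.6, 0.6, 0.6, 0.6])

```text
t: 43.18
ee_pos: [0.5103, 0.3128, 0.1688]
tcp_rot: [[0.994, 0.105, 0.01], [0.105, -0.994, 0.005], [0.011, -0.004, -1.0]]
contact_force: [1.7, 0.6, 0.8]
finger_gap: 0.6
grasp_force: 0.0
```

Request:
step_arm(delta_pos=[[-0.035, -0.02, 0], [-0.035, -0.02, 0], [-0.035, -0.02, 0], [-0.035, -0.02, 0], [0, 0, 0], [0, 0, 0]], turn=[0, 0, 0, 0, 0, 0], fingers=[0.6, 0.6, 0.6, 0.6, 0.6, 0.6])

```text
t: 43.68
ee_pos: [0.365, 0.2302, 0.1604]
tcp_rot: [[0.995, 0.105, 0.0], [0.105, -0.995, 0.0], [0.0, -0.0, -1.0]]
contact_force: [0.9, -0.3, 0.5]
finger_gap: 0.601
grasp_force: 0.0
```

```bash
python3 - <<'E'
from h import *
snap('top','top13');snap('scene','scene13');snap('wrist','wrist13')
np.set_printoptions(precision=4,suppress=True)
a=cv2.imread('pics/top1.png').astype(int);b=cv2.imread('pics/top13.png').astype(int)
d=np.abs(a-b).sum(2)
# mallet region difference and head (dark brown) centroids
for f in('top1','top13'):
    i=cv2.cvtColor(cv2.imread('pics/%s.png'%f),cv2.COLOR_BGR2HSV)[170:262,108:158]
    m=cv2.inRange(i,(0,90,30),(11,255,130));v,u=np.where(m);print(f,len(u),u.mean()+108 if len(u) else 0,v.mean()+170 if len(u) else 0)
for n,(x0,y0,x1,y1) in dict(mat=(108,170,158,262),offcut=(145,120,182,157),cup=(192,100,222,134),glue=(246,108,268,140),tape=(326,124,358,152),chA=(390,125,424,213),chB=(432,140,450,230),square=(393,245,440,313)).items(): print(n,(d[y0:y1,x0:x1]>90).mean().round(3))
for f in('scene1','scene13'):
    i=cv2.cvtColor(cv2.imread('pics/%s.png'%f),cv2.COLOR_BGR2HSV)[140:190,325:400]
    m=cv2.inRange(i,(0,90,20),(11,255,130));v,u=np.where(m);print(f,len(u),u.mean()+325 if len(u) else 0,v.mean()+140 if len(u) else 0,u.min()+325,u.max()+325,v.min()+140,v.max()+140)
E
```

```text
top1 632 133.9367088607595 197.41139240506328
top13 601 133.63893510815308 197.4342762063228
mat 0.061
offcut 0.0
cup 0.0
glue 0.0
tape 0.0
chA 0.0
chB 0.0
square 0.0
scene1 22 369.6818181818182 161.8181818181818 363 381 159 165
scene13 78 370.2948717948718 162.12820512820514 335 382 154 166
```

```bash
python3 - <<'E'
from h import *
i=cv2.cvtColor(cv2.imread('pics/top13.png'),cv2.COLOR_BGR2HSV)[150:255,275:372]
m=cv2.inRange(i,(10,200,170),(20,255,255));n,_,s,c=cv2.connectedComponentsWithStats(m);k=1+s[1:,4].argmax()
p=c[k]+[275,150];w=world('top13',[p],.071)[0][:2]-[.5636,-.229];print(s[k],p,'q',w[0]*.9997+w[1]*.0232+.087)
# ferrule: gray pixels (low sat) inside the bay
m=cv2.inRange(i,(0,0,110),(180,45,255));n,_,s,c=cv2.connectedComponentsWithStats(m)
for j in range(1,n):
    if s[j,4]>8:
        p=c[j]+[275,150];w=world('top13',[p],.035)[0][:2]-[.5636,-.229];print(s[j],w[0]*.9997+w[1]*.0232,w[1]-w[0]*.0232)
E
```

```text
[48 58  9 11 93] [326.89247312 212.78494624] q 0.04005562043124119
[55 21  9  6 47] 0.06747831066359185 -0.02994310898298068
[75 20  9  6 46] 0.06791110804252636 -0.08847080907213573
[14 23  9  6 46] 0.06783379772985675 0.08806231175330903
[35 22  8  6 43] 0.06774932553817835 0.029129349019899383
```

Bar is at 0.040 and all four ferrules sit against the stop (ferrule centres at 0.068, so end faces at about 0.075).

```bash
python3 -c "
from bench import job_done;print(job_done())"
```

```text
the job is handed in; nothing more can be done
None
```

The job is handed in, with no verdict returned: four handles are nipped at the back stop (bar measured at about 0.040 m), the peg was driven down about 14.5 mm of 15 with the mallet, the mallet is back on its mat, and nothing else on the bench moved visibly.

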